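# Close the twist lid of the spare-parts canister on the optician's table

### The job

The brass lid lies loosely on the green canister, its three ears still on top of the claws. Without lifting it off, take its bar handle, turn it backward (anticlockwise seen from above, less than a quarter turn) until it drops a little into the nearest gaps, then turn it forward (clockwise) until the ears are fully home against the stops beneath the claws, and let go. Leave the steel lid of the white canister, which is already closed, alone.

Things in the scene. Friction and masses are not known exactly. Their poses are not given: they have to be found in the camera images.
- green_canister: Green canister, 100 mm across, screwed down on a wooden foot. Origin: centre of its underside, z up. Flat ledge 100 mm up around a 50 mm mouth. Over the ledge 3 dark claws: roofs 9 to 13 mm above it. Between them 3 gaps, 50 degrees wide, centred on its x axis and 120 degrees either side. From each gap clockwise (seen from above): 70 degrees of roof, a stop under its far end.
- brass_lid: Loose lid, 0.25 kg. Origin: on its axis at the ears' underside; z up. Light wooden bar handle on the axis: 52 mm along x, 14 wide, 18 to 50 mm above the origin; brass disc (54 mm) below. 3 ears (at x and 120 degrees either side) 12.5 mm wide, 5 thick, to 41 mm from the axis. A plug in the mouth centres it with 3 mm play. At first: origin 113 mm above the canister's, x 42 to 62 degrees clockwise of its x.
- steel_lid: Bystander: steel lid, black bar, same shape, closed. How such a lid works: with its x along its canister's x (10 degrees either way) the ears fit the gaps and it sinks 13 mm to the ledge; held firmly it must be lowered, held loosely it falls. Then clockwise under the roofs (4 mm free height) to the stops: x about 66 degrees clockwise of the canister's. No spring or detent; it stays where left.
- white_canister: Bystander: white canister of the same build, size and origin as the green one, fixed, already closed with the steel lid, whose x axis stands about 60 degrees clockwise of this canister's x axis.
Not all that is in view belongs to the job. Leave any pink look-alike of the brass_lid alone.

How it is judged:
By the outcome, as a careful person would: the job done as asked, in the order asked, and still so for the second after the job is handed in, with the robot touching nothing.
It also fails if it takes over 35 s, if anything falls off the work surface, if the arm or the gripper's body presses on something with over 40 N, if the wrist force passes 120 N, or if a joint passes its speed limit or range.

### The arm

A 7-joint arm with a two-finger parallel gripper is mounted at the origin on the work surface. World frame = base frame: x ahead of the robot, y to its left, z up, the work surface at z = 0. Lengths are in m, angles in rad, forces in N, time in s.
With the tool pointing down it reaches from about 0.4 to 0.875 m from the base axis. Payload 19.3 kg.
Tool frame: the origin (TCP) lies at the very end of the fingers, on their centre line; the grasp point (between the pads) lies 19 mm behind it; z points along the fingers, y is the line along which they close (so a half turn about z gives the same grasp; the last joint's range is limited). The gripper opens to 85 mm and grips with 20 to 120 N. Pads are 22 mm wide; open, the fingers measure 114 mm over their backs; the gripper's body (76 mm by 85 mm) begins 54 mm behind the grasp point. The pads swing forward as they close: fully open they stand 13 mm farther back than shut.
Start: joints at [-1.22, 0.521, -0.036, 1.599, 0.021, 1.021, -0.113], TCP at [0.255, 0.57, 0.231] pointing down, gripper open.
Joint ranges: [-2.91, 2.91], [-0.3, 2.13], [-1.5, 1.42], [0.17, 2.43], [-1.26, 4.41], [0.16, 1.93], [-2.52, 2.52]. Speed limits (rad/s): [1.89, 1.89, 2.39, 2.39, 3.01, 3.01, 3.01].

### API

Orientations are given as [roll, pitch, yaw] about the fixed x, y, z axes, in that order (R = Rz(yaw) Ry(pitch) Rx(roll)).
In Python, from workcell import bot gives the robot as it stands.
- The arm moves only by the tool servo_tool, never from a script. Its argument "plan" is a list of rows, each a list of 7 numbers: the finger opening in cm, from 0 to 8.54, then the shift along the tool's x, y, z in cm, then the turn, a rotation vector about the tool's x, y, z in degrees. In form: [[fingers, x, y, z, wx, wy, wz], ...]. A call has 1 to 10 rows; each row is the pose to reach, as a shift and turn from the pose commanded when the call began, along the tool's axes at that moment; what a row does not reach only later rows make up. A row lasts 1/10 s, in which the tool goes at most 50 mm and 8.59 degrees, less where a joint would pass 70% of its speed; a pose out of reach is approached as far as the arm can. A call with a gripper value outside its range is refused whole. The fingers move at their own pace and stop on an object; "force" is the grip in N (left out, the last holds). Time passes only in rows, so rows that repeat a pose let the fingers close. It gives the time, the measured TCP pose, the force, the opening and the grip force at its end, in the units of the state.
- bot.observe(): the state, without advancing time (a new reading comes with each control period).
- bot.grab_frame(name): name is "scene" or "side" or "wrist"; returns a dict with "frame" (420x560x3 uint8, blue, green, red), "mtx" (3x3 intrinsics, pixels), "R" (3x3) and "t" (3): a world point X has camera coordinates R X + t; the wrist camera has in their place "T_tool_cam" (4x4, takes a point from camera to tool coordinates, whose origin is the TCP and whose axes are the flange's). Camera axes: x right, y down, z forward; pixel columns grow to the right and rows downward; lengths in m; the calibration is good to about 2 mm. The wrist camera is an equidistant fisheye: a pixel r from the principal point sees the ray r / f radians off the axis. A picture is of the moment at which its call begins: read the wrist's pose just before it. There is no depth.
- bot.job_done(): hands the job in; it is judged then, once.
The state is a dict: "clock": time; "qpos": joint angles; "qd": joint speeds; "joint_efforts": joint torques, N m; "position": TCP position; "tool_rot": TCP orientation; "force": force on the tool from outside, world axes, zero at the start; "moment": the same for the moment, N m; "grip_width": finger opening in m; "finger_force": force on a finger pad.
Only numpy, scipy, OpenCV 4.12 (cv2) and the standard library are available. Lean on these libraries where they do the work, as an engineer would, in place of code of your own. Each camera call takes 0.05 s, during which the arm holds its last target. There are 200 camera calls.

## Working session

There is one attempt and no reset: what is moved stays moved. The work goes in short steps, Python scripts to look and compute and a tool call to move; the robot and the scene stay as the last step left them, time stands still between calls to the robot, and variables do not carry over. Pictures are saved under pics/ and viewed, at most 10 in all, crops included, and the job is handed in when it is done.

Besides the shell and the picture viewer there is one more tool, called in YAML: its name, and indented under it one key for each argument. servo_tool: Moves the arm, as the interface text tells. Its arguments: {"type":"object","properties":{"plan":{"type":"array","items":{"type":"array","items":{"type":"number"}}},"force":{"type":"number"}},"required":["plan"]}

```bash
mkdir -p pics
python3 - <<'E'
from workcell import bot
import cv2, numpy as np
s=bot.observe(); print({k:np.round(v,3).tolist() for k,v in s.items()})
fr=[]
for n in("scene","side"):
    d=bot.grab_frame(n); cv2.imwrite(f"pics/{n}0.png",d["frame"]); np.savez(f"{n}0.npz",**d); fr.append(d["frame"])
    print(n,d["mtx"].tolist(),(-d["R"].T@d["t"]).round(3),d["R"].round(3).tolist())
d=bot.grab_frame("wrist"); cv2.imwrite("pics/wrist0.png",d["frame"]); np.savez("wrist0.npz",**d); print(d["mtx"],d["T_tool_cam"])
E
```

```text
{'clock': 0.0, 'qpos': [-1.22, 0.522, -0.036, 1.6, 0.021, 1.021, -0.113], 'qd': [0.0, -0.001, 0.001, 0.003, -0.0, -0.0, -0.001], 'joint_efforts': [0.001, -92.712, 1.98, -36.993, 0.018, 0.008, 0.0], 'position': [0.255, 0.57, 0.231], 'tool_rot': [-3.14, 0.0, 2.721], 'force': [0.585, -0.061, -0.219], 'moment': [0.027, 0.022, 0.005], 'finger_force': 0.0, 'grip_width': 0.085}
scene [[463.16289284906685, 0.0, 287.7144340080535], [0.0, 463.16289284906685, 207.92615611569485], [0.0, 0.0, 1.0]] [1.09  0.163 0.566] [[-0.284, 0.959, -0.003], [0.568, 0.166, -0.806], [-0.772, -0.23, -0.592]]
side [[428.69998781575083, 0.0, 279.4379453402285], [0.0, 428.69998781575083, 199.84223504241456], [0.0, 0.0, 1.0]] [0.186 0.419 0.618] [[-0.791, -0.612, -0.002], [-0.439, 0.57, -0.694], [0.426, -0.548, -0.72]]
[[325.1922621    0.         281.1612404 ]
 [  0.         325.1922621  209.48155529]
 [  0.           0.           1.        ]] [[-2.45307031e-04 -9.47584791e-01 -3.19504308e-01  8.25583853e-02]
 [ 9.99999515e-01 -5.37138893e-04  8.25271294e-04  5.66887369e-04]
 [-9.53632718e-04 -3.19503951e-01  9.47584464e-01 -1.42508308e-01]
 [ 0.00000000e+00  0.00000000e+00  0.00000000e+00  1.00000000e+00]]
```

View pics/scene0.png

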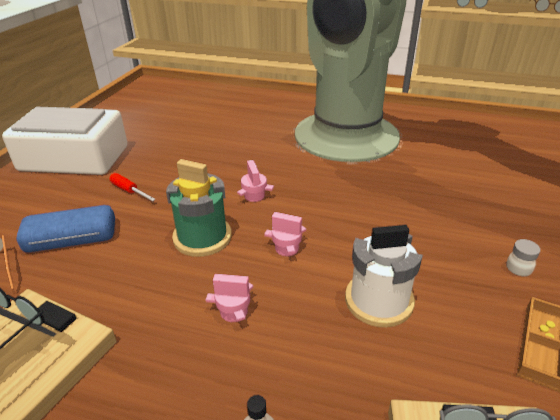

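View pics/side0.png

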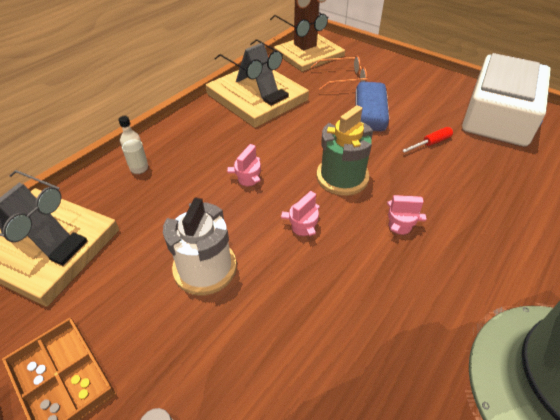

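Candidates: the brass lid with its light wooden bar on the green canister, scene (193,178) and side (350,127). The pink look-alikes are at scene (254,182), (287,235) and (232,297), and the steel lid with its black bar is at (390,243). I choose the first, and check it in one close crop.

Run:
```python
import cv2, numpy as np
a=cv2.imread("pics/scene0.png")[150:255,160:245]; b=cv2.imread("pics/side0.png")[95:200,305:390]
f=lambda i: cv2.resize(i,None,fx=4.6,fy=4.6,interpolation=cv2.INTER_CUBIC)
cv2.imwrite("pics/crop0.png",np.hstack([f(a),f(b)]))
for n in("scene","side"):
    im=cv2.imread(f"pics/{n}0.png"); h=cv2.cvtColor(im,cv2.COLOR_BGR2HSV)
    y0,y1,x0,x1=(150,255,160,245) if n=="scene" else (95,200,305,390)
    for nm,lo,hi in(("yellow",(20,190,60),(32,255,255)),("wood",(12,70,90),(24,189,255)),("green",(65,90,20),(90,255,255))):
        m=cv2.inRange(h,lo,hi); k=np.zeros_like(m); k[y0:y1,x0:x1]=m[y0:y1,x0:x1]
        c,_=cv2.findContours(k,0,2); c=sorted(c,key=cv2.contourArea)[-2:]
        for q in c: print(n,nm,cv2.contourArea(q),cv2.boundingRect(q),np.round(cv2.boxPoints(cv2.minAreaRect(q)),1).tolist())
```

```text
scene yellow 31.0 (197, 180, 15, 17) [[194.0, 190.0], [209.5, 179.6999969482422], [214.39999389648438, 187.10000610351562], [198.89999389648438, 197.39999389648438]]
scene yellow 54.5 (180, 187, 16, 10) [[179.0, 195.10000610351562], [180.0, 186.8000030517578], [195.3000030517578, 188.6999969482422], [194.1999969482422, 197.0]]
scene wood 0.5 (236, 150, 4, 2) [[236.0, 150.0], [239.0, 150.0], [239.0, 151.0], [236.0, 151.0]]
scene wood 8090.5 (160, 150, 85, 105) [[160.0, 254.0], [160.0, 150.0], [244.0, 150.0], [244.0, 254.0]]
scene green 1697.0 (170, 185, 56, 63) [[168.8000030517578, 191.39999389648438], [219.8000030517578, 183.6999969482422], [228.8000030517578, 243.10000610351562], [177.89999389648438, 250.8000030517578]]
side wood 473.5 (316, 162, 54, 34) [[313.3999938964844, 192.1999969482422], [316.79998779296875, 161.5], [370.70001220703125, 167.5], [367.29998779296875, 198.10000610351562]]
side wood 854.0 (327, 105, 37, 43) [[327.0, 105.0], [363.0, 105.0], [363.0, 147.0], [327.0, 147.0]]
side green 6.0 (365, 138, 5, 4) [[365.0, 138.0], [369.0, 138.0], [369.0, 141.0], [365.0, 141.0]]
side green 37.5 (331, 141, 12, 12) [[329.0, 146.0], [334.0, 141.0], [343.0, 150.0], [338.0, 155.0]]
```

View pics/crop0.png

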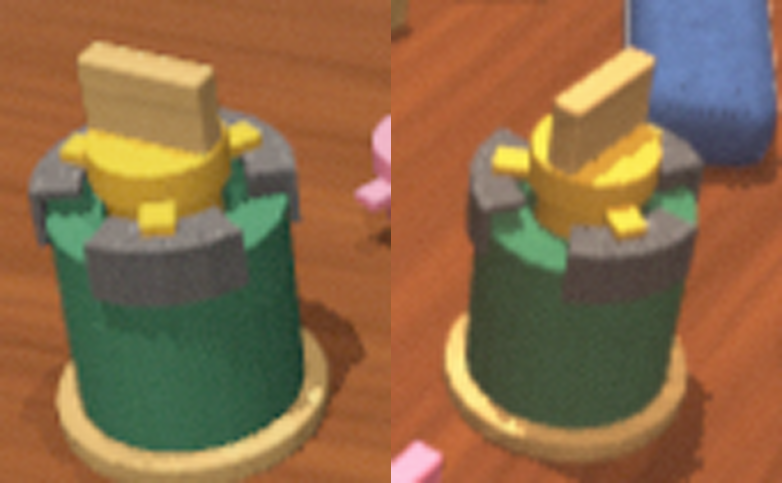

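The crop confirms the choice: light wooden bar on the yellow disc, with ears resting on the dark claws. Its ears are in crop at (157,216), (78,150) and (243,137) on the left, and (511,160) and (627,220) on the right. The bar's top face is around (149,63) left and (606,78) right.

```bash
cat > h.py <<'E'
import numpy as np
D={n:dict(np.load(f"{n}0.npz")) for n in("scene","side")}
def ray(n,p,d=None):
    d=d or D[n]; v=d["R"].T@np.linalg.solve(d["mtx"],[*p,1]); return -d["R"].T@d["t"],v/np.linalg.norm(v)
def plane(n,p,z):
    c,v=ray(n,p); return c+v*(z-c[2])/v[2]
def tri(a,b):
    c1,v1=ray("scene",a);c2,v2=ray("side",b)
    s=np.linalg.lstsq(np.c_[v1,-v2],c2-c1,rcond=None)[0]; P,Q=c1+s[0]*v1,c2+s[1]*v2
    return (P+Q)/2,np.linalg.norm(P-Q)
S=lambda x,y:(160+x/4.6-.4,150+y/4.6-.4)
T=lambda x,y:(305+(x-391)/4.6-.4,95+y/4.6-.4)
E
python3 - <<'E'
from h import *
a=[(80,60),(97,42),(214,67),(207,82)]; b=[(556,97),(575,110),(655,57),(640,50)]
c,e=tri(np.mean([S(*p) for p in a],0),np.mean([T(*p) for p in b],0)); print("top",c.round(4),e)
z=c[2]
A=np.array([plane("scene",S(*p),z) for p in a]);B=np.array([plane("side",T(*p),z) for p in b])
print(A.round(4),B.round(4))
for P,i in((A,[(0,3),(1,2)]),(B,[(0,3),(1,2)])):
    for u,v in i: w=(P[v]-P[u])[:2]; print(np.linalg.norm(w).round(4),np.degrees(np.arctan2(w[1],w[0])).round(1)%180)
for nm,ps in(("scene",[(157,216),(78,150),(243,137)]),("side",[(511,160),(627,220)])):
    for p in ps:
        q=plane(nm,(S if nm=="scene" else T)(*p),z-.045)-c; print(nm,"ear",np.hypot(*q[:2]).round(4),np.degrees(np.arctan2(q[1],q[0])).round(1))
# claw top edge ends (roof top z: origin of lid)
zr=z-.050
for nm,ps in(("scene",[(88,243),(243,225),(40,195),(95,185),(250,175),(297,172)]),("side",[(568,250),(694,232),(478,210),(520,205),(662,180),(700,165)])):
    for p in ps:
        q=plane(nm,(S if nm=="scene" else T)(*p),zr)-c; print(nm,p,"claw",np.hypot(*q[:2]).round(4),np.degrees(np.arctan2(q[1],q[0])).round(1))
E
```

```text
top [ 0.4875 -0.1853  0.1635] 0.0003314288164376584
[[ 0.4931 -0.2106  0.1635]
 [ 0.4794 -0.2106  0.1635]
 [ 0.4839 -0.161   0.1635]
 [ 0.4943 -0.159   0.1635]] [[ 0.4968 -0.1625  0.1635]
 [ 0.4862 -0.1596  0.1635]
 [ 0.4798 -0.2105  0.1635]
 [ 0.4872 -0.2112  0.1635]]
0.0516 88.7
0.0498 84.9
0.0496 78.9
0.0513 82.8
scene ear 0.0344 21.4
scene ear 0.0362 -89.9
scene ear 0.0336 141.3
side ear 0.0344 26.0
side ear 0.0346 144.3
scene (88, 243) claw 0.0491 -9.2
scene (243, 225) claw 0.0473 62.2
scene (40, 195) claw 0.0471 -57.4
scene (95, 185) claw 0.0266 -59.5
scene (250, 175) claw 0.0322 106.7
scene (297, 172) claw 0.05 108.9
side (568, 250) claw 0.0483 109.9
side (694, 232) claw 0.051 174.9
side (478, 210) claw 0.053 60.1
side (520, 205) claw 0.0358 65.9
side (662, 180) claw 0.0292 -142.8
side (700, 165) claw 0.0476 -130.2
```

Estimate: lid axis at (0.4875, -0.185), bar top z 0.1635, bar direction about 84°. The gap centre is about 61° anticlockwise of the ears. I start with a waypoint, turning the tool on the way.

servo_tool:
  plan:
    - [8.5, -39.3, -23, -3, 0, 0, 72]
    - [8.5, -39.3, -23, -3, 0, 0, 72]
    - [8.5, -39.3, -23, -3, 0, 0, 72]
    - [8.5, -39.3, -23, -3, 0, 0, 72]
    - [8.5, -39.3, -23, -3, 0, 0, 72]
    - [8.5, -39.3, -23, -3, 0, 0, 72]
    - [8.5, -39.3, -23, -3, 0, 0, 72]
    - [8.5, -39.3, -23, -3, 0, 0, 72]
    - [8.5, -39.3, -23, -3, 0, 0, 72]
    - [8.5, -39.3, -23, -3, 0, 0, 72]

```text
clock: 1.15
position: [0.5229, 0.1943, 0.2618]
tool_rot: [3.14, 0.002, 1.455]
force: [-0.9, 0.4, -0.5]
grip_width: 0.0851
finger_force: 0.0
```

```bash
cat > go.py <<'E'
import sys,numpy as np
from workcell import bot
from scipy.spatial.transform import Rotation as Ro
s=bot.observe(); R=Ro.from_euler("xyz",s["tool_rot"])
print({k:np.round(s[k],3).tolist() for k in("clock","qpos","position","tool_rot","force","grip_width")})
if len(sys.argv)>1:
    x,y,z,w=map(float,sys.argv[1:5])
    G=Ro.from_euler("xyz",[180,0,w],degrees=True)
    print("shift cm",(R.inv().apply(np.array([x,y,z])-s["position"])*100).round(2),"turn",(R.inv()*G).as_rotvec(degrees=True).round(1))
E
python3 go.py 0.4875 -0.185 0.235 84
```

```text
{'clock': 1.15, 'qpos': [-0.732, 0.401, 0.365, 1.76, -0.162, 1.009, -0.423], 'position': [0.523, 0.194, 0.262], 'tool_rot': [3.14, 0.002, 1.455], 'force': [-0.93, 0.405, -0.496], 'grip_width': 0.085}
shift cm [-38.08   0.86   2.74] turn [ 0.1  0.1 -0.6]
```

servo_tool:
  plan:
    - [8.5, -38, 0.8, 2.5, 0, 0, 0]
    - [8.5, -38, 0.8, 2.5, 0, 0, 0]
    - [8.5, -38, 0.8, 2.5, 0, 0, 0]
    - [8.5, -38, 0.8, 2.5, 0, 0, 0]
    - [8.5, -38, 0.8, 2.5, 0, 0, 0]
    - [8.5, -38, 0.8, 2.5, 0, 0, 0]
    - [8.5, -38, 0.8, 2.5, 0, 0, 0]
    - [8.5, -38, 0.8, 2.5, 0, 0, 0]
    - [8.5, -38, 0.8, 2.5, 0, 0, 0]
    - [8.5, -38, 0.8, 2.5, 0, 0, 0]

```text
clock: 2.15
position: [0.4874, -0.1788, 0.2361]
tool_rot: [-3.141, -0.0, 1.463]
force: [-0.8, 0.3, 0.6]
grip_width: 0.085
finger_force: 0.0
```

```bash
python3 go.py 0.4875 -0.185 0.136 84
python3 - <<'E'
from workcell import bot
import cv2,numpy as np
from scipy.spatial.transform import Rotation as Ro
s=bot.observe(); d=bot.grab_frame("wrist"); np.savez("wrist1.npz",pos=s["position"],rot=s["tool_rot"],**d)
cv2.imwrite("pics/wrist1.png",d["frame"])
E
```

```text
{'clock': 2.15, 'qpos': [-0.112, 0.379, 0.459, 1.889, -0.207, 0.921, 0.337], 'position': [0.487, -0.179, 0.236], 'tool_rot': [-3.141, -0.0, 1.463], 'force': [-0.808, 0.259, 0.622], 'grip_width': 0.085}
shift cm [-0.61  0.08 10.01] turn [-0.  -0.  -0.2]
```

View pics/wrist1.png

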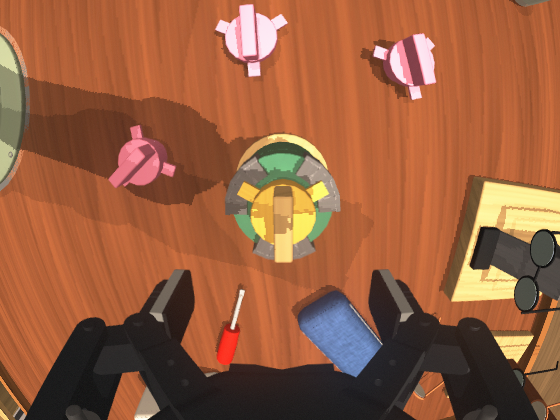

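The wrist view shows the brass lid centred at about (283,212), with its bar running vertically in the image (columns 273–293, near end at row 262). Two ears sit on claws at (247,190) and (318,190), and gaps lie to either side.

```bash
cat > w.py <<'E'
import numpy as np
from scipy.spatial.transform import Rotation as Ro
def wray(d,p):
    K=d["mtx"]; u=np.array([(p[0]-K[0,2])/K[0,0],(p[1]-K[1,2])/K[1,1]]); r=np.hypot(*u)
    v=np.array([*(u/r*np.sin(r)),np.cos(r)]); T=d["T_tool_cam"]; R=Ro.from_euler("xyz",d["rot"]).as_matrix()
    return d["pos"]+R@T[:3,3], R@T[:3,:3]@v
def wplane(d,p,z):
    c,v=wray(d,p); return c+v*(z-c[2])/v[2]
E
python3 - <<'E'
from w import *
d=dict(np.load("wrist1.npz"))
for p,z in[((274,262),.1635),((294,262),.1635),((273,215),.1635),((293,215),.1635),((247,190),.1185),((318,190),.1185),((284,262),.1635),((247,213),.1315),((319,213),.1315)]: print(p,wplane(d,p,z).round(4))
import cv2
f=d["frame"][120:280,210:360]; cv2.imwrite("pics/crop1.png",cv2.resize(f,None,fx=3.7,fy=3.7,interpolation=cv2.INTER_CUBIC))
E
```

```text
(274, 262) [ 0.4786 -0.2087  0.1635]
(294, 262) [ 0.4934 -0.2104  0.1635]
(273, 215) [ 0.4822 -0.1717  0.1635]
(293, 215) [ 0.4962 -0.1733  0.1635]
(247, 190) [ 0.4604 -0.1633  0.1185]
(318, 190) [ 0.519  -0.1696  0.1185]
(284, 262) [ 0.486  -0.2095  0.1635]
(247, 213) [ 0.4595 -0.179   0.1315]
(319, 213) [ 0.5173 -0.1853  0.1315]
```

View pics/crop1.png

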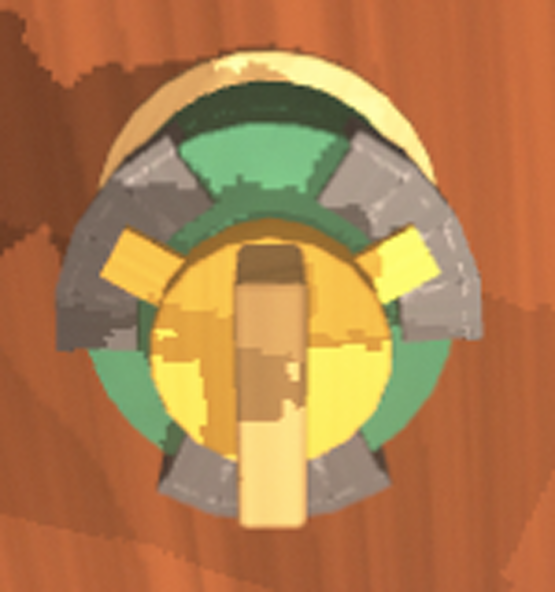

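The bar lines up with the tool x axis, and the gap is about 60° away. I descend astride the bar and close.

servo_tool:
  plan:
    - [8.5, -0.5, 0, 4, 0, 0, 0]
    - [8.5, -0.5, 0, 8, 0, 0, 0]
    - [6, -0.5, 0, 9, 0, 0, 0]
    - [5, -0.5, 0, 10, 0, 0, 0]
    - [1, -0.5, 0, 10, 0, 0, 0]
    - [1, -0.5, 0, 10, 0, 0, 0]
    - [1, -0.5, 0, 10, 0, 0, 0]
    - [1, -0.5, 0, 10, 0, 0, 0]
    - [1, -0.5, 0, 10, 0, 0, 0]
    - [1, -0.5, 0, 10, 0, 0, 0]
  force: 30

```text
clock: 3.2
position: [0.4878, -0.1837, 0.1375]
tool_rot: [3.14, -0.0, 1.464]
force: [-0.5, 2.2, 8.4]
grip_width: 0.0134
finger_force: 34.2
```

```bash
python3 go.py 0.4875 -0.1845 0.136 144
```

```text
{'clock': 3.2, 'qpos': [-0.041, 0.521, 0.391, 1.975, -0.3, 0.7, 0.427], 'position': [0.488, -0.184, 0.138], 'tool_rot': [3.14, -0.0, 1.464], 'force': [-0.547, 2.189, 8.41], 'grip_width': 0.013}
shift cm [-0.08 -0.02  0.15] turn [  0.1   0.1 -60.1]
```

servo_tool:
  plan:
    - [1, 0, 0, -0.05, 0, 0, -6]
    - [1, 0, 0, -0.1, 0, 0, -12]
    - [1, 0, 0, -0.1, 0, 0, -18]
    - [1, 0, 0, -0.1, 0, 0, -24]
    - [1, 0, 0, -0.1, 0, 0, -30]
    - [1, 0, 0, -0.1, 0, 0, -36]
    - [1, 0, 0, -0.1, 0, 0, -42]
    - [1, 0, 0, -0.1, 0, 0, -48]
    - [1, 0, 0, -0.1, 0, 0, -52]
    - [1, 0, 0, -0.1, 0, 0, -52]

```text
clock: 4.2
position: [0.4872, -0.1839, 0.138]
tool_rot: [3.141, 0.001, 2.373]
force: [-0.2, -0.4, -2.8]
grip_width: 0.0132
finger_force: 32.8
```

```bash
python3 go.py 0.4875 -0.1845 0.136 144
```

```text
{'clock': 4.2, 'qpos': [0.142, 0.491, 0.14, 1.965, -0.104, 0.691, 1.148], 'position': [0.487, -0.184, 0.138], 'tool_rot': [3.141, 0.001, 2.373], 'force': [-0.219, -0.437, -2.779], 'grip_width': 0.013}
shift cm [-0.06 -0.02  0.2 ] turn [ 0.   0.  -8.1]
```

servo_tool:
  plan:
    - [1, 0, 0, 0, 0, 0, -5]
    - [1, 0, 0, 0, 0, 0, -8]
    - [1, 0, 0, 0, 0, 0, -8]
    - [1, 0, 0, 0.2, 0, 0, -8]
    - [1, 0, 0, 0.4, 0, 0, -8]
    - [1, 0, 0, 0.5, 0, 0, -8]
    - [1, 0, 0, 0.6, 0, 0, -8]
    - [1, 0, 0, 0.6, 0, 0, -8]

```text
clock: 5.0
position: [0.487, -0.1836, 0.1311]
tool_rot: [-3.141, -0.0, 2.511]
force: [-0.7, -0.3, -2.5]
grip_width: 0.0134
finger_force: 32.7
```

```bash
python3 go.py 0.4875 -0.1845 0.125 144
```

```text
{'clock': 5.0, 'qpos': [0.171, 0.5, 0.101, 1.968, -0.077, 0.677, 1.26], 'position': [0.487, -0.184, 0.131], 'tool_rot': [-3.141, -0.0, 2.511], 'force': [-0.67, -0.281, -2.469], 'grip_width': 0.013}
shift cm [-0.09 -0.04  0.61] turn [-0.  -0.  -0.1]
```

It is in the gap and sinking freely, so I lower it to the ledge.

servo_tool:
  plan:
    - [1, 0, 0, 0.2, 0, 0, 0]
    - [1, 0, 0, 0.4, 0, 0, 0]
    - [1, 0, 0, 0.55, 0, 0, 0]
    - [1, 0, 0, 0.65, 0, 0, 0]
    - [1, 0, 0, 0.7, 0, 0, 0]
    - [1, 0, 0, 0.7, 0, 0, 0]

```text
clock: 5.6
position: [0.487, -0.1837, 0.1246]
tool_rot: [3.142, -0.0, 2.511]
force: [-2.7, 1.2, 5.5]
grip_width: 0.0133
finger_force: 33.7
```

```bash
python3 go.py 0.4875 -0.1845 0.125 78
```

```text
{'clock': 5.6, 'qpos': [0.173, 0.511, 0.099, 1.973, -0.079, 0.662, 1.262], 'position': [0.487, -0.184, 0.125], 'tool_rot': [3.142, -0.0, 2.511], 'force': [-2.713, 1.152, 5.532], 'grip_width': 0.013}
shift cm [-0.09 -0.04 -0.04] turn [ 0.  -0.  65.9]
```

servo_tool:
  plan:
    - [1, 0, 0, -0.1, 0, 0, 3]
    - [1, 0, 0, -0.1, 0, 0, 10]
    - [1, 0, 0, -0.1, 0, 0, 17]
    - [1, 0, 0, -0.1, 0, 0, 24]
    - [1, 0, 0, -0.1, 0, 0, 31]
    - [1, 0, 0, -0.1, 0, 0, 38]
    - [1, 0, 0, -0.1, 0, 0, 45]
    - [1, 0, 0, -0.1, 0, 0, 51]
    - [1, 0, 0, -0.1, 0, 0, 56]
    - [1, 0, 0, -0.1, 0, 0, 56]

```text
clock: 6.6
position: [0.4871, -0.1835, 0.1252]
tool_rot: [-3.141, 0.0, 1.533]
force: [-0.5, -1.0, -2.2]
grip_width: 0.0137
finger_force: 32.8
```

```bash
python3 go.py 0.4875 -0.1845 0.125 78; python3 -c "
from workcell import bot; print(bot.observe()['moment'])"
```

```text
{'clock': 6.6, 'qpos': [-0.026, 0.539, 0.37, 1.982, -0.301, 0.673, 0.496], 'position': [0.487, -0.184, 0.125], 'tool_rot': [-3.141, 0.0, 1.533], 'force': [-0.482, -1.048, -2.195], 'grip_width': 0.014}
shift cm [-0.1   0.05  0.02] turn [-0.   0.   9.8]
[ 0.00597526 -0.04542781 -0.00304581]
```

Turning freely under the roofs. Now on to the stop, in small steps past the expected angle, watching the moment.

servo_tool:
  plan:
    - [1, 0, 0, 0, 0, 0, 3]
    - [1, 0, 0, 0, 0, 0, 6]
    - [1, 0, 0, 0, 0, 0, 8]
    - [1, 0, 0, 0, 0, 0, 10]
    - [1, 0, 0, 0, 0, 0, 12]
    - [1, 0, 0, 0, 0, 0, 12]

```text
clock: 7.2
position: [0.4873, -0.1833, 0.1252]
tool_rot: [3.142, -0.0, 1.325]
force: [5.9, 2.5, -6.7]
grip_width: 0.0137
finger_force: 69.8
```

```bash
python3 go.py 0.4875 -0.1845 0.125 74; python3 -c "
from workcell import bot; print(bot.observe()['moment'])"
```

```text
{'clock': 7.2, 'qpos': [-0.066, 0.549, 0.427, 1.984, -0.351, 0.68, 0.335], 'position': [0.487, -0.183, 0.125], 'tool_rot': [3.142, -0.0, 1.325], 'force': [5.892, 2.473, -6.667], 'grip_width': 0.014}
shift cm [-0.11  0.05  0.02] turn [ 0.  -0.   1.9]
[ 0.79278419 -1.15996653  1.49826866]
```

Contact at about 68° with a moment of 1.5 N m: it is at the stop. A slight settle down with a last nudge, then check.

servo_tool:
  plan:
    - [1, 0, 0, 0.05, 0, 0, 1]
    - [1, 0, 0, 0.08, 0, 0, 2]
    - [1, 0, 0, 0.08, 0, 0, 2]
    - [1, 0, 0, 0.08, 0, 0, 2]

```text
clock: 7.6
position: [0.4875, -0.1832, 0.125]
tool_rot: [3.141, -0.0, 1.292]
force: [1.2, 5.3, 9.0]
grip_width: 0.013
finger_force: 88.6
```

```bash
python3 go.py 0.4875 -0.1845 0.125 74; python3 -c "
from workcell import bot; print(bot.observe()['moment'])"
```

```text
{'clock': 7.6, 'qpos': [-0.072, 0.551, 0.435, 1.984, -0.36, 0.68, 0.311], 'position': [0.487, -0.183, 0.125], 'tool_rot': [3.141, -0.0, 1.292], 'force': [1.227, 5.34, 8.977], 'grip_width': 0.013}
shift cm [-0.12  0.04  0.  ] turn [ 0. -0.  0.]
[ 1.28268594 -0.39268853  2.17172525]
```

servo_tool:
  plan:
    - [1, 0, 0, 0, 0, 0, -1.5]
    - [5, 0, 0, 0, 0, 0, -1.5]
    - [5, 0, 0, 0, 0, 0, -1.5]
    - [5, 0, 0, 0, 0, 0, -1.5]
    - [5, 0, 0, 0, 0, 0, -1.5]
    - [5, 0, 0, -1.5, 0, 0, -1.5]
    - [5, 0, 0, -4.5, 0, 0, -1.5]
    - [5, 0, 0, -9, 0, 0, -1.5]
    - [5, 2, 0, -11, 0, 0, -1.5]
    - [5, 2, 0, -11, 0, 0, -1.5]

```text
clock: 8.6
position: [0.4943, -0.163, 0.237]
tool_rot: [3.138, -0.001, 1.317]
force: [0.8, -0.3, -1.1]
grip_width: 0.05
finger_force: 0.0
```

Run:
```python
from workcell import bot
import cv2,numpy as np
s=bot.observe(); print(s["position"],s["tool_rot"],s["force"],s["grip_width"],s["clock"])
w=bot.grab_frame("wrist"); np.savez("wrist2.npz",pos=s["position"],rot=s["tool_rot"],**w)
a=bot.grab_frame("scene")["frame"][150:255,160:245]; b=bot.grab_frame("side")["frame"][95:200,305:390]
f=lambda i: cv2.resize(i,(270,333),interpolation=cv2.INTER_CUBIC)
cv2.imwrite("pics/c2.png",np.hstack([f(a),f(b)])); cv2.imwrite("pics/w2.png",cv2.resize(w["frame"][110:270,200:370],None,fx=3.6,fy=3.6,interpolation=cv2.INTER_CUBIC))
```

```text
[ 0.49428176 -0.16302977  0.23700212] [ 3.13756930e+00 -1.42808314e-03  1.31738772e+00] [ 0.77657682 -0.29264379 -1.12945604] 0.05002094048940368 8.6
```

View pics/c2.png

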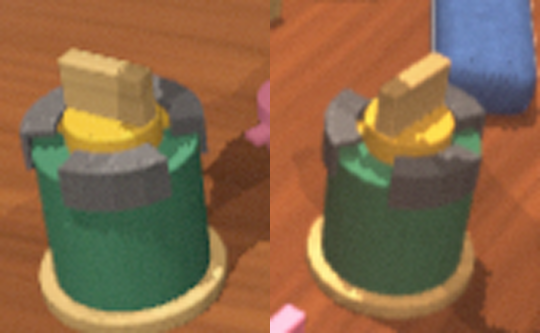

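View pics/w2.png

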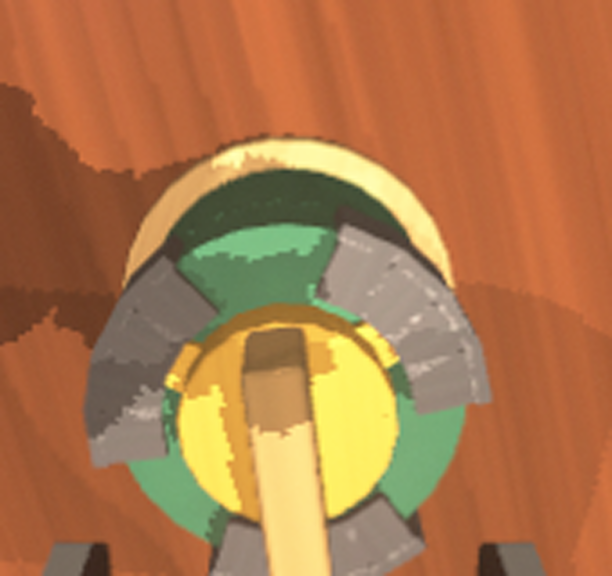

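The lid has sunk: its ears are beneath the claws in all three views, and the gripper is clear. I measure the bar angle against the claws to confirm it is fully home.

Run:
```python
from w import *
import cv2
ang=lambda a,b:np.degrees(np.arctan2(*(b-a)[1::-1]))
C1=lambda x,y:(210+x/3.7-.4,120+y/3.7-.4); C2=lambda x,y:(200+x/3.6-.4,110+y/3.6-.4)
d1,d2=[dict(np.load(f"wrist{i}.npz")) for i in(1,2)]
for d,C,z,E in((d1,C1,.1635,[((239,520),(237,285)),((306,520),(305,285))]),(d2,C2,.1505,[((270,572),(247,372)),((327,572),(309,372))])):
    for a,b in E: print("bar",ang(wplane(d,C(*a),z),wplane(d,C(*b),z)).round(1))
# canister: claw corners at top of roofs, radial outer corners
c1=np.array([.4873,-.184])
for d,C,ps in((d1,C1,[(178,137),(355,132),(58,348),(480,335),(162,490),(388,487)]),(d2,C2,[(165,258),(345,224),(95,465),(490,400),(422,545)])):
    P=np.array([wplane(d,C(*p),.1135)[:2] for p in ps])
    c,r=cv2.minEnclosingCircle(P.astype(np.float32)); print(np.round(c,4),round(r,4))
    print([tuple(np.round([np.hypot(*(p-c)),np.degrees(np.arctan2(*(p-c)[::-1]))],3)) for p in P])
```

```text
bar 83.8
bar 84.7
bar 80.8
bar 80.6
[ 0.4877 -0.1843] 0.0501
[(np.float64(0.05), np.float64(108.128)), (np.float64(0.05), np.float64(61.526)), (np.float64(0.05), np.float64(179.079)), (np.float64(0.05), np.float64(-7.758)), (np.float64(0.049), np.float64(-128.551)), (np.float64(0.05), np.float64(-60.592))]
[ 0.4878 -0.1833] 0.0499
[(np.float64(0.049), np.float64(111.049)), (np.float64(0.05), np.float64(59.829)), (np.float64(0.05), np.float64(-179.583)), (np.float64(0.05), np.float64(-9.539)), (np.float64(0.049), np.float64(-60.268))]
```

The bar is 64–65° clockwise of the gap centre, where the stop is expected at about 66°. The tool had twisted about 6° past the bar, so I regrasp aligned with it and push once more to be sure.

```bash
python3 go.py 0.4877 -0.184 0.126 80.7
```

```text
{'clock': 8.75, 'qpos': [-0.188, 0.392, 0.524, 1.894, -0.242, 0.92, 0.196], 'position': [0.492, -0.165, 0.234], 'tool_rot': [-3.141, 0.0, 1.316], 'force': [0.022, -0.195, -0.632], 'grip_width': 0.05}
shift cm [-1.98  0.07 10.79] turn [-0.   0.  -5.3]
```

servo_tool:
  plan:
    - [5, -2, 0.1, 3, 0, 0, -5.3]
    - [5, -2, 0.1, 7, 0, 0, -5.3]
    - [5, -2, 0.1, 10, 0, 0, -5.3]
    - [5, -2, 0.1, 10.7, 0, 0, -5.3]
    - [1, -2, 0.1, 10.7, 0, 0, -5.3]
    - [1, -2, 0.1, 10.7, 0, 0, -5.3]
    - [1, -2, 0.1, 10.7, 0, 0, -5.3]
    - [1, -2, 0.1, 10.7, 0, 0, -5.3]
    - [1, -2, 0.1, 10.7, 0, 0, -3.5]
    - [1, -2, 0.1, 10.7, 0, 0, -3.5]
  force: 40

```text
clock: 9.75
position: [0.4889, -0.1842, 0.1286]
tool_rot: [3.14, 0.0, 1.377]
force: [-4.1, -0.9, 10.2]
grip_width: 0.0133
finger_force: 49.6
```

```bash
python3 go.py 0.4877 -0.184 0.125 76; python3 -c "
from workcell import bot; s=bot.observe();print(s['moment'],s['finger_force'])"
```

```text
{'clock': 9.75, 'qpos': [-0.067, 0.545, 0.429, 1.978, -0.347, 0.688, 0.384], 'position': [0.489, -0.184, 0.129], 'tool_rot': [3.14, 0.0, 1.377], 'force': [-4.079, -0.899, 10.191], 'grip_width': 0.013}
shift cm [ 0.   -0.12  0.36] turn [0.1 0.  2.9]
[-0.22966474  0.88253879  0.89177365] 49.62006913963705
```

servo_tool:
  plan:
    - [1, 0, -0.05, 0, 0, 0, 1.5]
    - [1, 0, -0.05, 0, 0, 0, 3]
    - [1, 0, -0.05, 0, 0, 0, 3]
    - [1, 0, -0.05, 0, 0, 0, 3]

```text
clock: 10.15
position: [0.4886, -0.1842, 0.1287]
tool_rot: [3.14, 0.0, 1.327]
force: [-2.7, -0.8, 8.9]
grip_width: 0.013
finger_force: 67.6
```

```bash
python3 go.py 0.4877 -0.184 0.125 76; python3 -c "
from workcell import bot; s=bot.observe();print(s['moment'],s['finger_force'])"
```

```text
{'clock': 10.15, 'qpos': [-0.077, 0.548, 0.443, 1.98, -0.359, 0.688, 0.345], 'position': [0.489, -0.184, 0.129], 'tool_rot': [3.14, 0.0, 1.327], 'force': [-2.651, -0.776, 8.858], 'grip_width': 0.013}
shift cm [ 0.   -0.09  0.37] turn [0.1 0.  0. ]
[-0.43130305  0.64561419  1.60186762] 67.59332355111837
```

The moment rises linearly with the turn (about 0.25 N m per degree) while the bar holds: firmly on the stop. Release and retreat.

servo_tool:
  plan:
    - [1, 0, 0, 0, 0, 0, -2]
    - [5, 0, 0, 0, 0, 0, -2]
    - [5, 0, 0, 0, 0, 0, -2]
    - [5, 0, 0, 0, 0, 0, -2]
    - [5, 0, 0, 0, 0, 0, -2]
    - [5, 0, 0, -1.5, 0, 0, -2]
    - [5, 0, 0, -4.5, 0, 0, -2]
    - [5, 0, 0, -9, 0, 0, -2]
    - [5, 0, 0, -11, 0, 0, -2]
    - [5, 0, 0, -11, 0, 0, -2]

```text
clock: 11.15
position: [0.4892, -0.1844, 0.2401]
tool_rot: [3.137, -0.0, 1.359]
force: [0.9, 0.4, 0.0]
grip_width: 0.0507
finger_force: 0.0
```

Run:
```python
from workcell import bot
import cv2,numpy as np
s=bot.observe(); print(s["position"],s["tool_rot"],s["force"],s["grip_width"],s["clock"])
w=bot.grab_frame("wrist"); np.savez("wrist3.npz",pos=s["position"],rot=s["tool_rot"],**w)
cv2.imwrite("pics/w3.png",cv2.resize(w["frame"][110:300,200:370],None,fx=3.1,fy=3.1,interpolation=cv2.INTER_CUBIC))
```

```text
[ 0.48916525 -0.18437235  0.24011055] [ 3.13718621e+00 -4.30304859e-04  1.35898530e+00] [0.89333053 0.37320417 0.01233491] 0.05069849873139711 11.15
```

View pics/w3.png

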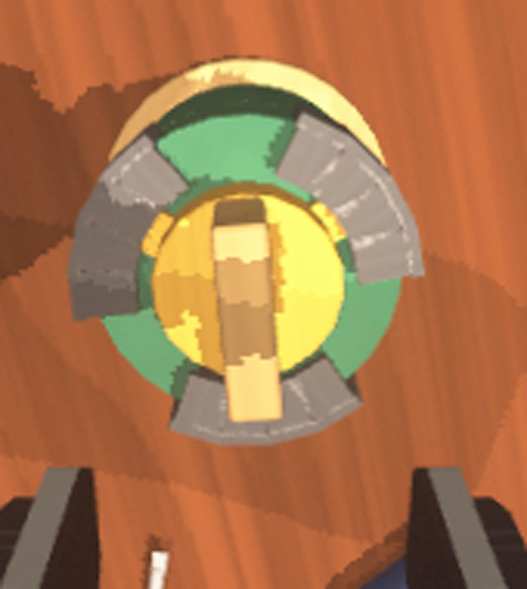

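```bash
python3 -c "
from workcell import bot; print(bot.job_done())"
```

```text
the job is handed in; nothing more can be done
None
```

The brass lid was turned back about 60°, lowered 13 mm into the gaps, turned forward against the stops (bar about 65° clockwise of the canister's x; moment rising firmly on a second push) and released; the job is handed in at about 11 s, with no verdict returned.

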